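Knock the hexagonal sensor housing out of its nest

TASK

One of the two nests of the bench fixture holds the hexagonal brass sensor housing, sunk flush so that it cannot be gripped. Press that nest's lever all the way down, so that its knockout rod pushes the housing up out of the nest, then take the housing and set it down upright on the floor of the rectangular grey tray without dropping it. Leave the round housing seated in its nest.

Things in the scene. Friction and masses are not known exactly. Their poses are not given: they have to be found in the camera images.
- fixture: Fixed aluminium block on legs, top 80 mm up; origin on the table, z up. Two 40 mm round nests, 24 mm deep, at x +30, y +45 and -45 mm; a rod in each floor. On the robot's side (-x) each nest has a lever at its y, ending in a rubber-topped paddle 32 x 36 mm centred at x -103, top 62 mm up. Pressed 28 mm down (5 to 8 N; stop at 30) it lifts the rod 17 mm; it stays down when let go.
- hex_housing: Hexagonal brass housing to be knocked out: 32 mm across flats, 37 mm across corners, 24 mm tall, 0.11 to 0.22 kg, loose, flush in one of the two nests. Origin: centre of its underside; z up; its x axis is square to one pair of flats (the others every 60 degrees).
- round_housing: Round brass housing, 36 mm across, 24 mm tall, flush in the other nest; to be left there. Origin: centre of its underside, z up.
- tray: Shallow rectangular grey plastic tray, fixed to the table, 130 mm (x) by 170 mm (y), 14 mm tall, walls and floor 3 mm thick, empty. Origin: underside centre. It stands left or right of the fixture (a round glass dish stands on the other side).

How it is judged:
By the outcome, as a careful person would: the job done as asked, in the order asked, and still so for the second after the job is handed in, with the robot touching nothing.
It also fails if it takes over 51 s, if anything falls off the work surface, if the arm or the gripper's body presses on something with over 40 N, if the wrist force passes 120 N, or if a joint passes its speed limit or range.

ROBOT

A 6-joint arm with a two-finger parallel gripper is mounted at the origin on the work surface. World frame = base frame: x ahead of the robot, y to its left, z up, the work surface at z = 0. Lengths are in mm, angles in rad, forces in N, time in s.
With the tool pointing down it reaches from about 300 to 775 mm from the base axis. Payload 14.6 kg.
Tool frame: the origin (TCP) lies midway between the tips of the shut fingers; the grasp point (between the pads) lies 19 mm behind it; z points along the fingers, y is the line along which they close (so a half turn about z gives the same grasp; the last joint's range is limited). The gripper opens to 94 mm and grips with 3 to 60 N. Pads are 16 mm wide; open, the fingers measure 119 mm over their backs; the gripper's body (75 mm by 177 mm) begins 78 mm behind the grasp point.
Start: joints at [1.078, 0.3, 1.521, -0, 1.321, -0.067], TCP at [227.173, 500.881, 205.446] pointing down, gripper open.
Joint ranges: [-3.03, 3.03], [-0.79, 2.21], [0.23, 2.52], [-1.04, 4.18], [0, 3.07], [-2.55, 2.55]. Speed limits (rad/s): [2.22, 2.22, 2.57, 3.14, 3.14, 3.14].

INTERFACE

Orientations are given as [roll, pitch, yaw] about the fixed x, y, z axes, in that order (R = Rz(yaw) Ry(pitch) Rx(roll)).
In Python, from cell import manip gives the robot as it stands.
- The arm moves only by the shell command python3 -m creep 'ROWS' [OPENING] [FORCE]. ROWS is text: rows parted by semicolons, each of 6 numbers parted by spaces: the shift along the tool's x, y, z normalised to -1 to 1, where 1 is 4 cm, then the turn, a rotation vector about the tool's x, y, z normalised to -1 to 1, where 1 is pi rad. In form: dx dy dz ax ay az; .... A call has 1 to 20 rows; each row shifts and turns the commanded pose from where the row before left it, along the tool's axes as they then stand; what a row does not reach is not made up. A row lasts 1/8 s, in which the tool goes at most 62.5 mm and 10.7 degrees, less where a joint would pass 70% of its speed; a pose out of reach is approached as far as the arm can. A call with a number of a shift or a turn outside -1 to 1 is refused whole. A call with a gripper value outside its range is refused whole. OPENING is the closure, from 0 (fully open) to 1 (shut), set as the call begins (- or left out, the last holds). The fingers move at their own pace and stop on an object; FORCE is the grip in N (left out, the last holds). Time passes only in rows, so rows that do not move let the fingers close. It gives the time, the measured TCP pose, the force, the opening and the grip force at its end, in the units of the state.
- manip.read_state(): the state, without advancing time (a new reading comes with each control period).
- manip.camera(name): name is "scene" or "top" or "wrist"; returns a dict with "color" (420x560x3 uint8, red, green, blue), "range_z" (420x560 float32, mm along the optical axis (not along the pixel's ray), 0 where there is no reading), "camera_matrix" (3x3 intrinsics, pixels), "k1" (the pictures are not rectified: a ray, as slopes to the right and down, at radius r is drawn at 1 + k1 r^2 times it, then the intrinsics apply), "T" (4x4, takes a point from camera to world coordinates). Camera axes: x right, y down, z forward; pixel columns grow to the right and rows downward; lengths in mm; the calibration is good to about 2 mm. A picture is of the moment at which its call begins.
- manip.sign_off(): hands the job in; it is judged then, once.
The state is a dict: "clock": time; "joints": joint angles; "qd": joint speeds; "effort": joint torques, N m; "eef_pos": TCP position; "eef_rot": TCP orientation; "wrist_force": force on the tool from outside, world axes, zero at the start; "moment": the same for the moment, N m; "finger_gap": finger opening in mm; "finger_force": force on a finger pad.
Only numpy, scipy, OpenCV 4.12 (cv2) and the standard library are available. Lean on these libraries where they do the work, as an engineer would, in place of code of your own. Each camera call takes 0.05 s, during which the arm holds its last target. There are 200 camera calls.

## Working session

There is one attempt and no reset: what is moved stays moved. The work goes in short steps, Python scripts to look and compute and a shell command to move; the robot and the scene stay as the last step left them, time stands still between calls to the robot, and variables do not carry over. Pictures are saved under pics/ and viewed, at most 10 in all, crops included, and the job is handed in when it is done.

```bash
mkdir -p pics; ls
cat > h.py <<'E'
import numpy as np, cv2
from cell import manip
def grab(n):
    c=manip.camera(n); np.savez(f'pics/{n}.npz',**{k:np.asarray(v) for k,v in c.items()}); return c
def load(n): return dict(np.load(f'pics/{n}.npz'))
def save(im,f): cv2.imwrite(f,np.ascontiguousarray(im[...,::-1]))
def rays(c,uv):
    K=np.asarray(c['camera_matrix'],float); k=float(c['k1'])
    uv=np.atleast_2d(np.asarray(uv,float))
    p=cv2.undistortPoints(uv.reshape(-1,1,2),K,np.array([k,0,0,0.])).reshape(-1,2)
    d=np.c_[p,np.ones(len(p))]; T=np.asarray(c['T']); return T[:3,3],d@T[:3,:3].T
def plane(c,uv,z):
    o,d=rays(c,uv); return o+d*((z-o[2])/d[:,2])[:,None]
def pts(c,uv):
    o,d=rays(c,uv); uv=np.atleast_2d(uv).astype(int); r=c['range_z'][uv[:,1],uv[:,0]]
    return o+d*r[:,None]
E
python3 - <<'E'
from h import *
a=grab('top');b=grab('scene')
save(a['color'],'pics/top.png');save(b['color'],'pics/scene.png')
for c in(a,b): print(np.round(c['T'],3),c['k1'])
s=manip.read_state();print({k:np.round(v,3) for k,v in s.items()})
E
```

```text
pics
[[ 2.600000e-02 -9.810000e-01  1.930000e-01  3.648890e+02]
 [-1.000000e+00 -2.800000e-02 -1.000000e-02  1.018100e+01]
 [ 1.500000e-02 -1.920000e-01 -9.810000e-01  1.146801e+03]
 [ 0.000000e+00  0.000000e+00  0.000000e+00  1.000000e+00]] -0.08701209485804755
[[ 3.360000e-01  7.520000e-01 -5.680000e-01  1.126916e+03]
 [ 9.420000e-01 -2.700000e-01  2.000000e-01 -1.966420e+02]
 [-3.000000e-03 -6.020000e-01 -7.990000e-01  8.196070e+02]
 [ 0.000000e+00  0.000000e+00  0.000000e+00  1.000000e+00]] 0.05960721319278612
{'clock': np.float64(0.1), 'joints': array([ 1.078,  0.3  ,  1.521,  0.   ,  1.321, -0.067]), 'qd': array([ 0.   , -0.002, -0.002, -0.001, -0.001,  0.001]), 'effort': array([-2.0000e-03, -5.3264e+01, -3.5328e+01,  7.1000e-02,  2.3000e-02,
       -0.0000e+00]), 'eef_pos': array([227.085, 500.683, 204.96 ]), 'eef_rot': array([-3.141, -0.   ,  2.716]), 'wrist_force': array([0.213, 1.23 , 0.392]), 'moment': array([-0.019,  0.038, -0.045]), 'finger_force': np.float64(0.0), 'finger_gap': np.float64(94.41)}
```

View pics/top.png

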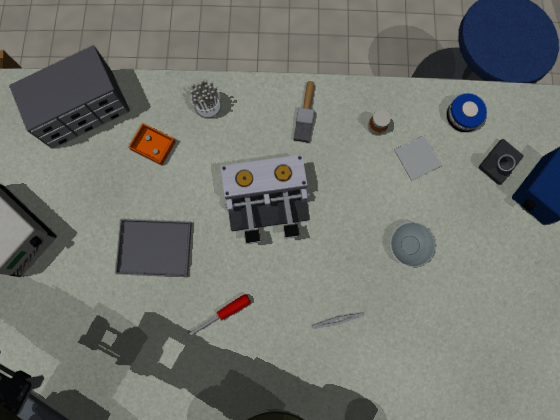

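View pics/scene.png

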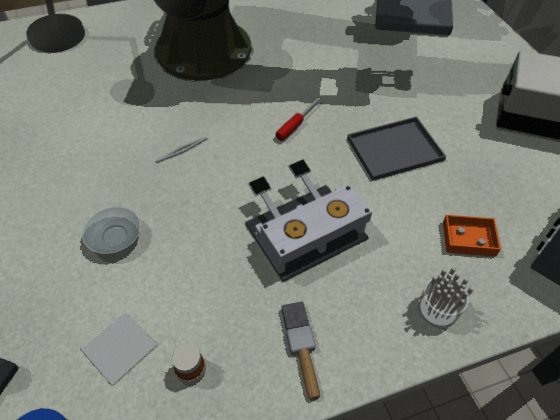

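The top view shows the nests at about (244,178) and (284,172), paddles at (252,236) and (291,230), and the grey tray at (155,248). The scene view shows the same layout: nests at (338,209) and (295,229), paddles at (299,168) and (260,186), tray at (396,148).

Run:
```python
from h import *
a=load('top');b=load('scene')
def blobs(c,lo,hi,box,amin):
    h=cv2.cvtColor(c['color'],cv2.COLOR_RGB2HSV); m=cv2.inRange(h,lo,hi)
    k=np.zeros_like(m);x0,y0,x1,y1=box;k[y0:y1,x0:x1]=m[y0:y1,x0:x1]
    n,l,st,ce=cv2.connectedComponentsWithStats(k)
    return [(ce[i],st[i]) for i in range(1,n) if st[i,4]>=amin]
def tri(u,v):
    o1,d1=rays(a,u);o2,d2=rays(b,v);d1=d1[0];d2=d2[0]
    s=np.linalg.lstsq(np.c_[d1,-d2],o2-o1,rcond=None)[0]
    p,q=o1+s[0]*d1,o2+s[1]*d2; return (p+q)/2,np.linalg.norm(p-q)
A=blobs(a,(12,90,70),(30,255,255),(215,150,320,200),40)
B=blobs(b,(12,90,70),(30,255,255),(240,180,380,260),40)
for x in A+B: print(x[0],x[1])
A.sort(key=lambda t:t[0][0]);B.sort(key=lambda t:-t[0][0])
for x,y in zip(A,B): print('nest',tri(x[0],y[0]),pts(a,x[0]+[5,0]),plane(a,x[0],80),plane(b,y[0],80))
for bx,c in(((240,225,310,245),a),((245,155,315,195),b)):
  for x in blobs(c,(0,0,0),(179,255,45),bx,30): print('pad',x[0],x[1],plane(c,x[0],62),pts(c,x[0]))
# tray
h=a['color'].astype(int);m=((h.sum(2)<330)&(h.sum(2)>150)).astype(np.uint8);m[:, :105]=0;m[:,205:]=0;m[:205]=0;m[290:]=0
m=cv2.morphologyEx(m,cv2.MORPH_OPEN,np.ones((5,5)))
k=max(cv2.findContours(m,0,2)[0],key=cv2.contourArea);r=cv2.minAreaRect(k);print(r)
bp=plane(a,cv2.boxPoints(r),12);print(bp.round(1),bp.mean(0))
print(pts(a,[[155,248]]))
u=cv2.resize(a['color'][140:250,205:325],None,fx=5,fy=5,interpolation=3)
save(u,'pics/tc.png')
v=cv2.resize(b['color'][155:265,240:380],None,fx=5,fy=5,interpolation=3);save(v,'pics/sc.png')
```

```text
[282.54285714 172.45142857] [275 166  16  14 175]
[243.97297297 177.84864865] [237 171  15  15 185]
[337.216 208.724] [328 201  20  16 250]
[294.89068826 228.87449393] [285 221  20  17 247]
nest (array([646.59137999,  88.54808842,  78.06122846]), np.float64(0.36029778727467626)) [[646.31259764  77.12618635  80.61656845]] [[646.14496399  88.57613922  80.        ]] [[647.80765803  87.62384275  80.        ]]
nest (array([6.61971061e+02, 5.68038737e-01, 7.79838886e+01]), np.float64(0.5778664072925158)) [[661.93639422 -10.59560881  79.67014755]] [[661.49987614   0.86126459  80.        ]] [[ 6.63164693e+02 -2.48641419e-01  8.00000000e+01]]
pad [243.27272727 226.81818182] [240 225   8   5  33] [[535.87614526  86.74769114  62.        ]] [[543.84495475  90.3160841   11.44311154]]
pad [260.4        225.66666667] [254 225  17   3  30] [[539.64229268  47.88700724  62.        ]] [[548.50093466  49.79843513   7.00893444]]
pad [291.12738854 230.1910828 ] [284 225  15  12 157] [[531.20336324 -22.30250926  62.        ]] [[530.98066996 -22.25901479  63.45253869]]
pad [252.04938272 235.70987654] [245 230  15  13 162] [[516.04992855  66.02554134  62.        ]] [[516.27934643  66.11029769  60.3535897 ]]
pad [299.29189189 167.61081081] [290 160  20  16 185] [[518.02597735  64.78438655  62.        ]] [[516.35145356  65.50334262  59.91648524]]
pad [259.33165829 185.03517588] [250 177  20  17 199] [[533.42959072 -23.63529098  62.        ]] [[534.72445042 -24.01275508  63.65293604]]
((154.7115478515625, 247.55770874023438), (67.59008026123047, 55.84149169921875), 2.726310968399048)
[[423.3 377.   12. ]
 [556.4 382.1  12. ]
 [553.4 218.6  12. ]
 [421.1 216.9  12. ]] [488.54380344 298.61627139  12.        ]
[[487.71999825 299.30696306   4.39233166]]
```

View pics/sc.png

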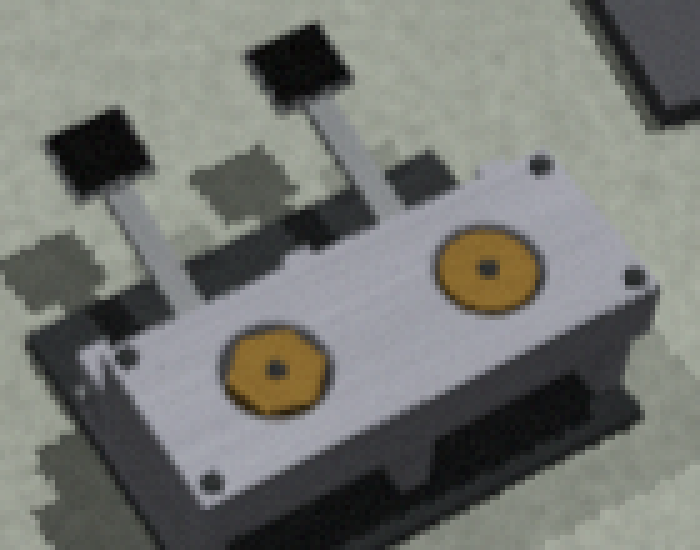

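The crop shows the hexagonal housing in the nest at crop (275,370), the one near world (662, 0); the round one is at (488,270). So the lever to press is the one with its paddle near (532,-23). I'll move to hover over that paddle with the fingers shut.

```bash
python3 -m creep '-.77 -.55 0 0 0 0;-.77 -.55 0 0 0 0;-.77 -.55 0 0 0 0;-.77 -.55 0 0 0 0;-.77 -.55 0 0 0 0;-.77 -.55 0 0 0 0;-.77 -.55 0 0 0 0;-.77 -.55 0 0 0 0;-.77 -.55 0 0 0 0;-.77 -.55 0 0 0 0;-.77 -.55 0 0 0 0;-.77 -.55 0 0 0 0;-.77 -.55 0 0 0 0;-.77 -.55 0 0 0 0;-.77 -.55 0 0 0 0;-.77 -.55 0 0 0 0;0 0 0 0 0 0;0 0 0 0 0 0' 1 20
python3 - <<'E'
from h import *
a=grab('wrist');save(a['color'],'pics/w1.png');print(np.round(a['T'],3),manip.read_state()['joints'],manip.read_state()['wrist_force'])
E
```

```text
clock: 2.35
eef_pos: [530.2, -22.8, 205.1]
eef_rot: [-3.141, -0.001, 2.716]
wrist_force: [-0.4, -0.1, 0.6]
finger_gap: 0.6
finger_force: 0.0
[[ 4.13000e-01  8.73000e-01  2.61000e-01  4.54616e+02]
 [ 9.11000e-01 -3.96000e-01 -1.19000e-01  1.13800e+01]
 [-1.00000e-03  2.86000e-01 -9.58000e-01  3.84011e+02]
 [ 0.00000e+00  0.00000e+00  0.00000e+00  1.00000e+00]] [-1.11606982e-01  2.57266756e-01  1.57571898e+00  9.43525532e-05
  1.30907803e+00 -1.25716554e+00] [ 0.79644559 -0.48575146  0.15861753]
```

View pics/w1.png

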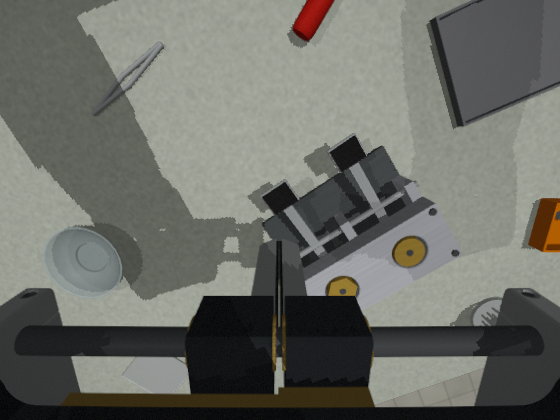

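The wrist view shows the target paddle at (281,197), the hex nest at (342,290), partly hidden by the gripper, and the round one at (409,252).

Run:
```python
from h import *
c=load('wrist');m=cv2.inRange(c['color'],(0,0,0),(32,32,32));k=np.zeros_like(m);k[170:222,255:305]=m[170:222,255:305]
k=cv2.morphologyEx(k,2,np.ones((5,5)));n,l,st,ce=cv2.connectedComponentsWithStats(k);print(st,ce)
i=1+np.argmax(st[1:,4]);v,u=np.nonzero(l==i);p=pts(c,np.c_[u,v]);print(np.median(p,0),plane(c,ce[i],62))
print(plane(c,[[409,252]],80),pts(c,[[415,252]]))
```

```text
[[     0      0    560    420 234643]
 [   265    185     31     28    557]] [[279.49916682 209.52678324]
 [279.85098743 198.21723519]]
[531.76171535 -22.36146576  61.76885674] [[531.73563975 -22.46573873  62.        ]]
[[646.38077614  87.88193563  80.        ]] [[649.09017871  94.10515184  80.24956722]]
```

```bash
python3 -m creep '0 0 1 0 0 0;0 0 1 0 0 0;0 0 1 0 0 0;0 0 .4 0 0 0;0 0 .1 0 0 0;0 0 .15 0 0 0;0 0 .15 0 0 0;0 0 .15 0 0 0;0 0 .15 0 0 0;0 0 .1 0 0 0;0 0 .05 0 0 0;0 0 0 0 0 0'
```

```text
clock: 3.9
eef_pos: [530.9, -23.3, 36.3]
eef_rot: [3.141, 0.001, 2.716]
wrist_force: [-2.2, -0.7, 2.8]
finger_gap: 0.2
finger_force: 1.7
```

```bash
python3 -m creep '0 0 .05 0 0 0;0 0 .05 0 0 0;0 0 0 0 0 0;0 0 0 0 0 0'; python3 -m creep '0 0 .03 0 0 0;0 0 0 0 0 0'
```

```text
clock: 4.4
eef_pos: [531.0, -23.3, 32.0]
eef_rot: [3.141, 0.001, 2.716]
wrist_force: [-2.2, -0.2, 6.1]
finger_gap: 0.4
finger_force: 2.8
clock: 4.65
eef_pos: [531.1, -23.3, 31.1]
eef_rot: [3.141, 0.001, 2.716]
wrist_force: [-3.0, -1.2, 8.3]
finger_gap: 0.1
finger_force: 4.7
```

```bash
python3 -m creep '0 0 .04 0 0 0;0 0 0 0 0 0'
```

```text
clock: 4.9
eef_pos: [531.3, -23.4, 30.5]
eef_rot: [3.141, 0.002, 2.716]
wrist_force: [-8.4, -0.0, 22.6]
finger_gap: 0.5
finger_force: 12.1
```

The force jumped to 22 N, so the lever is on its stop. I'll rise, open the fingers and look at the housing.

```bash
python3 -m creep '0 0 -.5 0 0 0;0 0 -1 0 0 0;0 0 -1 0 0 0;0 0 -1 0 0 0;0 0 -1 0 0 0;-1 0 0 0 0 0;-1 0 0 0 0 0;-1 0 0 0 0 0;0 0 0 0 0 0;0 0 0 0 0 0' 0
python3 - <<'E'
from h import *
a=grab('wrist');save(a['color'],'pics/w2.png');grab('top');grab('scene');print(manip.read_state()['eef_pos'])
E
```

```text
clock: 6.15
eef_pos: [639.5, -72.5, 208.4]
eef_rot: [-3.142, -0.001, 2.716]
wrist_force: [1.2, 0.7, 0.4]
finger_gap: 93.5
finger_force: 0.0
[639.42075599 -72.36414165 209.21810162]
```

View pics/w2.png

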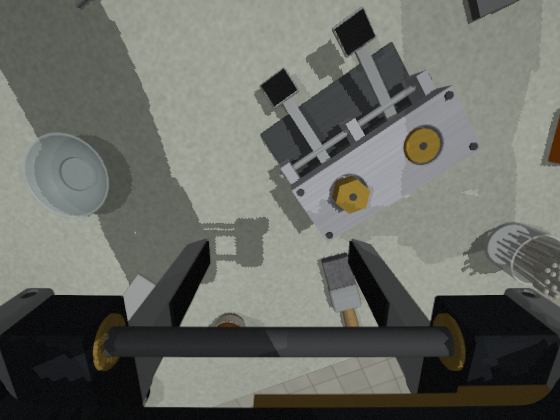

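The hex housing, raised out of its nest, is at (351,195); the round one is at (423,145), still flush.

Run:
```python
from h import *
c=load('wrist');h=cv2.cvtColor(c['color'],cv2.COLOR_RGB2HSV);m=cv2.inRange(h,(12,80,60),(32,255,255))
m[:170]=0;m[222:]=0;m[:,:320]=0;m[:,385:]=0
v,u=np.nonzero(m);p=pts(c,np.c_[u,v]);z=p[:,2];print(len(z),np.percentile(z,[2,10,30,50,70,90]))
zt=np.median(z[z>90]);t=m.copy();t[v[z<zt-4],u[z<zt-4]]=0
t=cv2.morphologyEx(t,cv2.MORPH_CLOSE,np.ones((5,5)))
k=cv2.convexHull(max(cv2.findContours(t,0,1)[0],key=cv2.contourArea)).reshape(-1,2).astype(float)
q=plane(c,k,zt)[:,:2].astype(np.float32);M=cv2.moments(q.reshape(-1,1,2));cen=np.array([M['m10'],M['m01']])/M['m00']
print('ztop',zt,'centre',cen,'area',M['m00'],'exp',.866*32*32)
# width over directions: narrowest triple = flats
A=np.radians(np.arange(0,60,1));w=[np.mean([np.ptp(q@[np.cos(x+j),np.sin(x+j)]) for j in(0,np.pi/3,2*np.pi/3)]) for x in A]
i=np.argsort(w)[:5];print('flat normal deg',i,np.array(w)[i],np.ptp(w))
d=cen-q;d=-d;ph=np.arctan2(d[:,1],d[:,0])
pol=cv2.approxPolyDP(q.reshape(-1,1,2),2.5,True).reshape(-1,2);print(pol-cen, np.degrees(np.arctan2(*(pol-cen).T[::-1]))%60)
# triangulate height with top view / scene
for n in('top','scene'):
    b=load(n);hh=cv2.cvtColor(b['color'],cv2.COLOR_RGB2HSV);mm=cv2.inRange(hh,(12,90,90),(30,255,255))
    x0,y0,x1,y1=(268,155,298,190) if n=='top' else (275,200,315,250)
    kk=np.zeros_like(mm);kk[y0:y1,x0:x1]=mm[y0:y1,x0:x1];v,u=np.nonzero(kk)
    if len(u): p=pts(b,np.c_[u,v]);s=p[:,2]>88;print(n,len(u),s.sum(),p[s].mean(0))
print(manip.read_state()['joints'])
```

```text
960 [75.73540275 85.90082539 96.35610032 96.89332729 97.31167851 97.85037746]
ztop 97.0547818668253 centre [ 6.61966002e+02 -2.21050239e-01] area 908.6229985761529 exp 886.784
flat normal deg [57 56 58 59 55] [32.77675759 32.86567626 32.88380716 32.99107091 33.00679067] 3.615688101223782
[[-15.1234115    9.83213518]
 [  4.08477942  16.99757955]
 [ 16.54004065   8.22809694]
 [ 15.80475012  -9.24528124]
 [ -2.3855575  -17.88655093]
 [-16.43542322  -8.06702807]] [26.97102532 16.48718332 26.44875315 29.67370981 22.40320374 26.14327183]
top 108 101 [662.71619501   6.0040452  101.57840415]
scene 233 230 [ 6.62886362e+02 -3.99528021e-02  9.65932918e+01]
[-1.69633415e-01  5.09791578e-01  1.22085733e+00  8.30820802e-05
  1.41032526e+00 -1.31504025e+00]
```

```bash
python3 -m creep '0 0 0 0 0 .0506;.26 .91 0 0 0 0;.26 .91 0 0 0 0;0 0 .8 0 0 0;0 0 .8 0 0 0;0 0 .8 0 0 0;0 0 .4 0 0 0;0 0 0 0 0 0;0 0 0 0 0 0'
```

```text
clock: 7.42
eef_pos: [663.3, -0.6, 98.3]
eef_rot: [3.141, 0.002, 2.557]
wrist_force: [-0.4, -0.2, 0.1]
finger_gap: 93.8
finger_force: 0.0
```

```bash
python3 -m creep '.03 0 .2 0 0 0;0 0 .12 0 0 0;0 0 .05 0 0 0;0 0 0 0 0 0'; python3 -m creep '0 0 0 0 0 0;0 0 0 0 0 0;0 0 0 0 0 0;0 0 0 0 0 0;0 0 0 0 0 0;0 0 0 0 0 0;0 0 0 0 0 0;0 0 0 0 0 0' 1 25
```

```text
clock: 7.92
eef_pos: [661.7, 0.0, 81.7]
eef_rot: [-3.141, -0.0, 2.557]
wrist_force: [-0.3, 1.1, 0.2]
finger_gap: 93.8
finger_force: 0.0
clock: 8.93
eef_pos: [661.7, 0.1, 81.9]
eef_rot: [3.142, 0.0, 2.557]
wrist_force: [0.5, 0.5, -0.1]
finger_gap: 31.9
finger_force: 25.0
```

```bash
python3 -m creep '0 0 -.15 0 0 0;0 0 -.3 0 0 0;0 0 -.5 0 0 0;0 0 -.6 0 0 0;0 0 -.6 0 0 0;0 0 0 0 0 0;0 0 0 0 0 0' 1 30
python3 - <<'E'
from h import *
a=grab('wrist');save(cv2.resize(a['color'][150:330,150:410],None,fx=3,fy=3),'pics/w3.png')
s=grab('scene');save(cv2.resize(s['color'][120:300,200:440],None,fx=3,fy=3),'pics/s3.png');print(manip.read_state()['wrist_force'])
E
```

```text
clock: 9.8
eef_pos: [661.4, 0.1, 167.3]
eef_rot: [-3.141, -0.001, 2.557]
wrist_force: [0.6, 0.3, -1.7]
finger_gap: 31.6
finger_force: 30.0
[-0.32113737  0.16951381 -1.65587265]
```

View pics/s3.png

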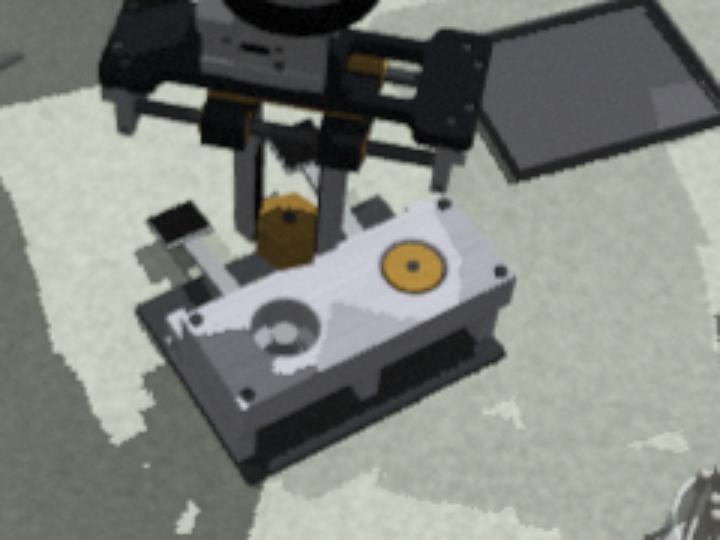

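The crop shows the housing held upright between the fingers at crop (287,230), its nest empty, and the round housing still seated at (413,267). Next, carry it to the tray.

```bash
python3 -m creep '.32 .16 0 0 0 0;.64 .32 0 0 0 0;.64 .32 0 0 0 0;.64 .32 0 0 0 0;.64 .32 0 0 0 0;.64 .32 0 0 0 0;.64 .32 0 0 0 0;.64 .32 0 0 0 0;.64 .32 0 0 0 0;.64 .32 0 0 0 0;.64 .32 0 0 0 0;.64 .32 0 0 0 0;.35 .16 0 0 0 0;0 0 .5 0 0 0;0 0 .8 0 0 0;0 0 .8 0 0 0;0 0 .6 0 0 0;0 0 .3 0 0 0;0 0 0 0 0 0;0 0 0 0 0 0'
```

```text
clock: 12.4
eef_pos: [489.8, 298.6, 48.9]
eef_rot: [3.14, 0.001, 2.557]
wrist_force: [0.1, 0.2, -1.6]
finger_gap: 32.0
finger_force: 30.0
```

```bash
python3 -m creep '0 0 .3 0 0 0;0 0 .3 0 0 0;0 0 .15 0 0 0;0 0 .06 0 0 0;0 0 0 0 0 0;0 0 0 0 0 0'; python3 -m creep '0 0 .025 0 0 0;0 0 .025 0 0 0;0 0 0 0 0 0;0 0 0 0 0 0'
```

```text
clock: 13.15
eef_pos: [489.5, 298.4, 15.7]
eef_rot: [3.141, 0.0, 2.557]
wrist_force: [-0.1, 0.4, -1.5]
finger_gap: 31.8
finger_force: 30.0
clock: 13.65
eef_pos: [489.3, 298.4, 13.5]
eef_rot: [3.142, 0.0, 2.557]
wrist_force: [0.6, -0.2, -2.2]
finger_gap: 31.7
finger_force: 30.0
```

```bash
python3 -m creep '0 0 .02 0 0 0;0 0 0 0 0 0;0 0 0 0 0 0'; python3 -m creep '0 0 .02 0 0 0;0 0 0 0 0 0;0 0 0 0 0 0'
```

```text
clock: 14.02
eef_pos: [489.3, 298.4, 12.6]
eef_rot: [-3.142, 0.0, 2.557]
wrist_force: [0.3, 0.2, -2.4]
finger_gap: 31.8
finger_force: 30.0
clock: 14.4
eef_pos: [489.3, 298.4, 11.9]
eef_rot: [3.142, -0.0, 2.557]
wrist_force: [-0.7, 0.5, -1.1]
finger_gap: 31.8
finger_force: 30.0
```

```bash
python3 -m creep '0 0 .02 0 0 0;0 0 0 0 0 0;0 0 0 0 0 0'; python3 -m creep '0 0 .01 0 0 0;0 0 0 0 0 0;0 0 0 0 0 0'
```

```text
clock: 14.78
eef_pos: [489.4, 298.4, 11.4]
eef_rot: [3.141, 0.0, 2.557]
wrist_force: [-2.0, -1.3, 5.0]
finger_gap: 31.5
finger_force: 30.0
clock: 15.15
eef_pos: [489.4, 298.4, 11.3]
eef_rot: [3.141, 0.0, 2.557]
wrist_force: [-3.3, -1.7, 10.0]
finger_gap: 31.5
finger_force: 30.0
```

Contact is clear (10 N). I'll ease back slightly, release and retreat.

```bash
python3 -m creep '0 0 -.015 0 0 0;0 0 0 0 0 0;0 0 0 0 0 0' && python3 -m creep '0 0 0 0 0 0;0 0 0 0 0 0;0 0 0 0 0 0;0 0 0 0 0 0;0 0 0 0 0 0;0 0 0 0 0 0' .4 && python3 -m creep '0 0 -.2 0 0 0;0 0 -.5 0 0 0;0 0 -1 0 0 0;0 0 -1 0 0 0;0 0 -1 0 0 0;-.5 -1 0 0 0 0;-.5 -1 0 0 0 0;0 0 0 0 0 0;0 0 0 0 0 0'
python3 - <<'E'
from h import *
s=grab('scene');t=grab('top');w=grab('wrist')
o=np.hstack([cv2.resize(s['color'][90:290,230:470],(400,333)),cv2.resize(t['color'][130:310,90:330],(400,300))[:300].copy() if 0 else cv2.resize(t['color'][130:310,90:330],(400,333))])
save(o,'pics/f.png')
c=t;h=cv2.cvtColor(c['color'],cv2.COLOR_RGB2HSV);m=cv2.inRange(h,(12,90,60),(32,255,255));m[:205]=0;m[290:]=0;m[:,:105]=0;m[:,205:]=0
v,u=np.nonzero(m);print(len(u),u.mean() if len(u) else 0,v.mean() if len(u) else 0)
if len(u): print(np.median(pts(c,np.c_[u,v]),0))
E
```

```text
clock: 15.52
eef_pos: [489.4, 298.4, 11.4]
eef_rot: [3.141, 0.0, 2.557]
wrist_force: [-1.4, -0.5, 4.6]
finger_gap: 32.0
finger_force: 30.0
clock: 16.27
eef_pos: [489.4, 298.4, 11.3]
eef_rot: [3.142, 0.0, 2.557]
wrist_force: [-0.1, -0.7, -0.1]
finger_gap: 56.7
finger_force: 0.0
clock: 17.4
eef_pos: [478.7, 209.9, 159.8]
eef_rot: [3.141, 0.0, 2.557]
wrist_force: [0.1, 0.6, 0.4]
finger_gap: 56.1
finger_force: 0.0
1134 141.15696649029982 231.33597883597884
[469.56126743 207.82485821 465.88474552]
```

View pics/f.png

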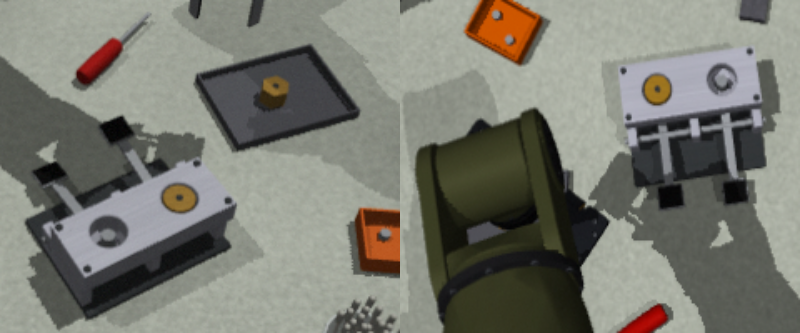

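The left half shows the hex housing upright in the tray at (274,92) and the round one seated at (180,198); the lever stays down and the robot is clear.

```bash
python3 -c "
from cell import manip; print(manip.sign_off())"
```

```text
the job is handed in; nothing more can be done
None
```

The lever was pressed to its stop, the hex housing stands upright on the tray floor, the round housing is still seated in its nest, and the job was handed in at about 17.5 s; no verdict came back.

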